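# Raise the fume cabinet sash to the pointer

### The job

Open the small fume cabinet for toning prints: with the fingers push its counterweighted window up from beneath the lip until the lip is in line with the steel pointer on the side rail, then let go and move clear so that the window stays there. Do not pinch the lip, do not shift the pointer, and leave everything standing around the cabinet where it is.

Things in the scene. Friction and masses are not known exactly. Their poses are not given: they have to be found in the camera images.
- cabinet_foot (a point): Middle of the front foot of the fume cabinet, on the table top; x points to the back of the cabinet, z up. The cabinet faces the robot: 400 mm wide, 300 mm deep, 300 mm tall, its front sloping back at 45 degrees from this foot. A clear window (sash, 310 mm wide, 160 mm long, 6 mm thick) with a ledge (lip) along its lower edge slides up and down the slope.
- lip (a point): Middle of the sash's lip: a straight black ledge 310 mm long (this point's y), 14 mm thick (z, 7 mm each way), standing 42 mm out square from the glass; the point is 21 mm from the glass and 21 mm from the free edge. z runs up the slope (opening); x points into the glass (ahead and down at 45 degrees), -x out of it. In front of the slope below the lip is free room.
- sash (a joint): How far the sash is up the slope from fully closed, in m, 0 to 0.22; grows as it opens. It starts at 0 to 0.05. At 0 the middle line of the lip is 60 mm up the slope from the table top. Counterweighted: it stays where it is left and takes about 2 to 6 N along the slope to push up.
- pointer_tip (a point): Tip of the steel pointer marking the working height: a clip whose finger is 14 mm thick like the lip, 22 mm wide, standing out of the sloping jamb just beyond the -y end of the lip, as far as the lip does. Axes as lip. Lip and pointer are in line when this point's offset from lip has no part along z.
- pointer (a joint): How far the pointer is up the slope, in m, on the same scale as sash: lip and pointer are in line when both read the same. It is clamped and is not to be moved.
- loupe: black film loupe, 42 mm wide, 34 mm tall, standing in front of the cabinet; loose, not part of the job. Origin at the centre of its underside, z up.
- film_can: black film can with grey cap, 34 mm wide, 50 mm tall, standing in front of the cabinet; loose, not part of the job. Origin at the centre of its underside, z up.
- film_tank: black developing tank, 84 mm wide, 120 mm tall, beside the cabinet on its +y side; loose, not part of the job. Origin at the centre of its underside, z up.
- beaker: clear plastic beaker, 72 mm wide, 95 mm tall, beside the cabinet on its -y side; loose, not part of the job. Origin at the centre of its underside, z up.
- pump_bottle: white pump bottle, 68 mm wide, 195 mm tall, in front of the cabinet's -y corner; loose, not part of the job. Origin at the centre of its underside, z up.

How it is judged (in metres and radians):
On the way, in this order (a step that is already met when the one before it is completed fails the run):
1. fingers push on the lower half of the lip while the sash is still well below the pointer (contact force between the fingers and lip_lower above 0.5 N and z of lip in the frame of pointer_tip below -0.03 m), for 0.1 s.
2. the sash is raised until the lip is in line with the pointer (z of lip in the frame of pointer_tip between -0.008 and 0.008 m), for 0.3 s.
At the end, for the whole second after the job is handed in: The sash rests with the middle line of its lip within 8 mm, along the slope, of the middle of the pointer, let go and not moving (all of step 2 and velocity of joint sash between -0.005 and 0.005 m/s); the robot touches nothing.
It fails at once if the lip is pinched (fingers on its lower and upper halves at once) (contact force between the fingers and lip_lower above 1 N and contact force between the fingers and lip_upper above 1 N).
It fails at once if the pointer is shifted by more than 5 mm (distance of pointer_tip from where it was at the start of the episode above 0.005 m).
It fails at once if something standing around is moved by more than 20 mm, lifted or knocked over (distance of any of loupe, film_can, film_tank, beaker, pump_bottle from where it was at the start of the episode above 0.02 m or angle between any of loupe, film_can, film_tank, beaker, pump_bottle's own z axis and vertical above 0.5 rad).
It also fails if it takes over 48 s, if anything falls off the work surface, if the arm or the gripper's body presses on something with over 40 N, if the wrist force passes 120 N, or if a joint passes its speed limit or range.

### The arm

A 7-joint arm with a two-finger parallel gripper is mounted at the origin on the work surface. World frame = base frame: x ahead of the robot, y to its left, z up, the work surface at z = 0. Lengths are in mm, angles in rad, forces in N, time in s.
With the tool pointing down it reaches from about 350 to 900 mm from the base axis. Payload 8.1 kg.
Tool frame: the origin (TCP) lies at the very end of the fingers, on their centre line; the grasp point (between the pads) lies 19 mm behind it (grasp_offset is the z of the grasp point in the tool frame, in mm); z points along the fingers, y is the direction in which the jaws open and shut (so a half turn about z gives the same grasp; the last joint's range is limited). The gripper opens to 92 mm and grips with 3 to 60 N. Pads are 19 mm wide; open, the fingers measure 130 mm over their backs; the gripper's body (75 mm by 190 mm) begins 47 mm behind the grasp point.
Start: joints at [1.201, 0.434, 0.025, 1.573, -0.012, 1.134, -0.075], TCP at [164.754, -602.908, 226.742] pointing down, gripper open.
Joint ranges: [-2.62, 2.62], [-0.44, 2.09], [-1.27, 1.32], [0.08, 2.57], [-1.32, 4.46], [0.12, 2], [-2.74, 2.74]. Speed limits (rad/s): [2.22, 2.22, 3.01, 3.01, 3.14, 3.14, 3.14].

### API

Orientations are given as a unit quaternion [w, x, y, z].
In Python, from cell import * gives the robot as it stands. The module is installed in compiled form; this text tells all that it offers.
- The arm moves only by the tool jog_arm, never from a script. Its argument "deltas" is a list of rows, each a list of 5 numbers: the opening, from 0 (shut) to 1 (fully open), then the shift along the tool's x, y, z in mm, then the turn about the tool's z in rad. In form: [[fingers, tx, ty, tz, turn], ...]. A call has 1 to 5 rows; each row shifts and turns the commanded pose from where the row before left it, along the tool's axes as they then stand; what a row does not reach is not made up. A row lasts 1/8 s, in which the tool goes at most 62.5 mm and 10.7 degrees, less where a joint would pass 70% of its speed; a pose out of reach is approached as far as the arm can. A call with a gripper value outside its range is refused whole. The fingers move at their own pace and stop on an object; "force" is the grip in N (left out, the last holds). Time passes only in rows, so rows that do not move let the fingers close. It gives the time, the measured TCP pose, the force and the opening at its end, in the units of the state.
- sense(): the state, without advancing time (a new reading comes with each control period).
- capture(name): name is "side" or "top"; returns a dict with "frame" (384x512x3 uint8, red, green, blue), "K" (3x3 intrinsics, pixels), "dist_coeffs" ([k1, k2, p1, p2, k3] as OpenCV has them; the pictures are not rectified), "origin" and "attitude" of the camera in the world. Camera axes: x right, y up, looking along -z (the intrinsics and any distortion apply to the point x, -y, -z); pixel columns grow to the right and rows downward; lengths in mm; the calibration is good to about 2 mm. A picture is of the moment at which its call begins. There is no depth.
- job_done(): hands the job in, once; it reports no verdict.
The state is a dict: "clock": time; "joints": joint angles; "dq": joint speeds; "joint_efforts": joint torques, N m; "eef_pos": TCP position; "ee_rot": TCP orientation; "contact_force": force on the tool from outside, world axes, zero at the start; "moment": the same for the moment, N m; "grip_width": finger opening in mm.
Only numpy, scipy, OpenCV 4.12 (cv2) and the standard library are available. Lean on these libraries where they do the work, as an engineer would, in place of code of your own. Each camera call takes 0.05 s, during which the arm holds its last target. There are 200 camera calls.

## Working session

There is one attempt and no reset: what is moved stays moved. The work goes in short steps, Python scripts to look and compute and a tool call to move; the robot and the scene stay as the last step left them, time stands still between calls to the robot, and variables do not carry over. Pictures are saved under pics/ and viewed, about 8 in all and at most 12, crops included, and the job is handed in when it is done.

Besides the shell and the picture viewer there is one more tool, called after "Call:" by a JSON object that holds its "method" and its "body". jog_arm: Moves the arm, as the interface text tells. Its arguments: {"type":"object","properties":{"deltas":{"type":"array"},"force":{"type":"number"}},"required":["deltas"]}

```bash
mkdir -p pics; cat > h.py <<'E'
from cell import *
import numpy as np, cv2, json
from scipy.spatial.transform import Rotation as R
def snap(n,f):
    c=capture(n); cv2.imwrite('pics/'+f,c['frame'][:,:,::-1]); return c
def cam(c):
    a=np.array(c['attitude'],float)
    Rm=a if a.shape==(3,3) else R.from_quat(a[[1,2,3,0]]).as_matrix()
    return Rm,np.array(c['origin'],float)
def proj(c,P):
    Rm,o=cam(c); p=(np.atleast_2d(P)-o)@Rm; p=p*[1,-1,-1]
    return cv2.projectPoints(p,np.zeros(3),np.zeros(3),np.array(c['K'],float),np.array(c['dist_coeffs'],float))[0].reshape(-1,2)
def ray(c,uv):
    Rm,o=cam(c)
    n=cv2.undistortPoints(np.array(uv,float).reshape(-1,1,2),np.array(c['K'],float),np.array(c['dist_coeffs'],float)).reshape(-1,2)
    d=np.c_[n[:,0],-n[:,1],-np.ones(len(n))]@Rm.T
    return o,d
def onz(c,uv,z):
    o,d=ray(c,uv); return o+d*((z-o[2])/d[:,2])[:,None]
E
python3 - <<'E'
from h import *
np.set_printoptions(precision=2,suppress=True)
for n in('side','top'):
    c=snap(n,n+'0.png'); print(n,c['K'],c['dist_coeffs'],c['origin'],c['attitude'])
s=sense(); print(s)
E
```

```text
side [[388.88   0.   263.25]
 [  0.   388.88 187.45]
 [  0.     0.     1.  ]] [-0.09  0.    0.    0.    0.  ] [ 242.78 -474.66  750.77] [ 0.92  0.32 -0.08 -0.23]
top [[369.77   0.   256.5 ]
 [  0.   369.77 195.55]
 [  0.     0.     1.  ]] [0.04 0.   0.   0.   0.  ] [ 302.2    22.97 1098.76] [ 0.71  0.08 -0.08 -0.69]
{'clock': 0.1, 'joints': array([ 1.2 ,  0.44,  0.02,  1.57, -0.01,  1.13, -0.08]), 'dq': array([ 0., -0.,  0., -0., -0.,  0.,  0.]), 'joint_efforts': array([  0.  , -66.91,   0.99, -31.52,  -0.06,   0.04,   0.  ]), 'eef_pos': array([ 164.6 , -602.48,  226.06]), 'ee_rot': array([-0.  ,  0.99,  0.13, -0.  ]), 'contact_force': array([-0.41,  0.33, -0.14]), 'moment': array([0.02, 0.01, 0.05]), 'grip_width': 91.9298153295231}
```

View pics/side0.png

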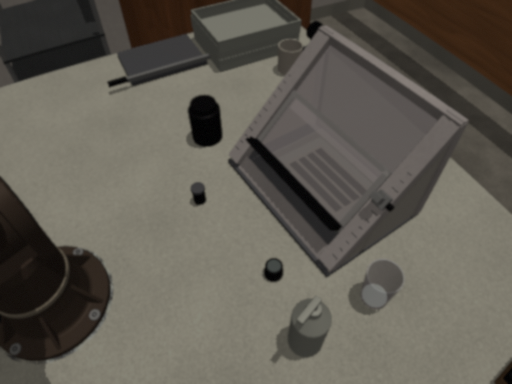

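View pics/top0.png

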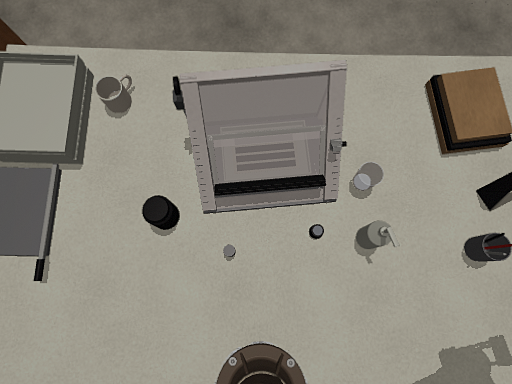

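The side view shows the lip running from about (250,143) to (337,224) and the pointer near (380,203). In the top view the lip runs (216,190) to (325,181), the pointer is at about (337,146), and the two small objects are at (229,251) and (316,231). Next I'll enlarge both for corner pixels.

```bash
python3 - <<'E'
import cv2,numpy as np
a=cv2.imread('pics/side0.png')[125:275,225:475]; b=cv2.imread('pics/top0.png')[125:220,180:380]
g=lambda i,s:cv2.convertScaleAbs(cv2.resize(i,None,fx=s,fy=s,interpolation=cv2.INTER_CUBIC),alpha=1.5)
A=g(a,3.2)[:,:800]; cv2.imwrite('pics/s0c.png',A); cv2.imwrite('pics/t0c.png',g(b,4))
E
```

```text
(no output)
```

View pics/s0c.png

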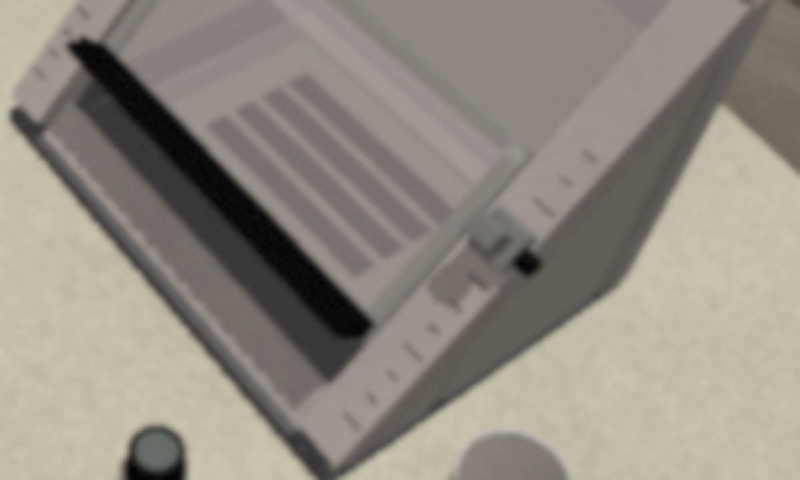

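View pics/t0c.png

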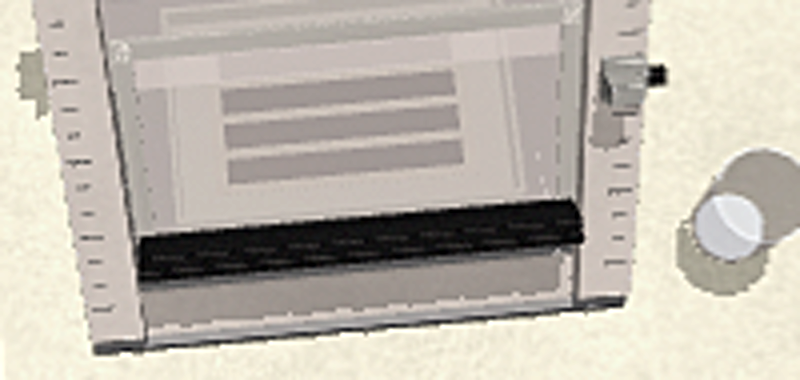

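Crop readings. Side: foot corners at (230,161) and (328,274), lip outer-lower edge from (246,140) to (331,230). Top: foot corners at (204,213) and (336,201), lip front edge from (215,196) to (325.5,186), pointer front edge at about y=152. I'll fit the pose next.

```bash
cat >> h.py <<'E'
def slope(q,s,out,y):  # q=x,y,yaw ; point s mm up the slope, out mm square from it
    k=.70710678; c,n=np.cos(q[2]),np.sin(q[2]); X=k*(s-out); return np.array([q[0]+c*X-n*y,q[1]+n*X+c*y,k*(s+out)])
E
python3 - <<'E'
from h import *
from scipy.optimize import least_squares
np.set_printoptions(precision=2,suppress=True)
S=capture('side');T=capture('top')
fs=lambda u,v:(u/3.2+225,v/3.2+125); ft=lambda u,v:(u/4+180,v/4+125)
def model(p):
    L=60+p[3]; P=60+p[4]
    return [(S,(0,0,200),fs(15,118)),(S,(0,0,-200),fs(330,478)),(T,(0,0,200),ft(95,352)),(T,(0,0,-200),ft(625,305)),
    (T,(L-7,42,155),ft(140,283)),(T,(L-7,42,-155),ft(582,243)),(T,(L+7,0,155),ft(138,238)),(T,(L+7,0,-155),ft(578,200)),
    (S,(L-7,42,155),fs(70,48)),(S,(L-7,42,-155),fs(340,336)),
    (T,(P-7,42,-168+11),ft(603,109)),(T,(P-7,42,-168-11),ft(641,109))]
f=lambda p:np.concatenate([proj(c,slope(p,*a))[0]-m for c,a,m in model(p)])
r=least_squares(f,[550,0,0,20,120],x_scale=[10,10,.05,10,10],loss='soft_l1'); print(r.x); print(r.fun.reshape(-1,2))
q=r.x; print('low free corner mid',slope(q,53+q[3],42,0),'target',slope(q,53+q[4],42,0))
print('loupe/can',onz(T,[(316,231),(229,251)],40))
print('yaw deg',np.degrees(q[2]))
E
```

```text
[509.89 -18.83   0.11  33.19 133.26]
[[-1.44  0.14]
 [-1.33  3.69]
 [ 0.65 -0.64]
 [ 0.01 -0.55]
 [ 0.51 -1.33]
 [ 0.24 -0.97]
 [ 0.81 -2.02]
 [-1.83 -1.84]
 [-0.35  2.49]
 [-0.9   2.88]
 [-2.72  0.29]
 [-4.   -0.42]]
low free corner mid [540.93 -15.28  90.64] target [611.23  -7.24 161.4 ]
loupe/can [[ 434.02 -148.73   40.  ]
 [ 371.23   98.51   40.  ]]
yaw deg 6.522276123023724
```

Residuals are a few pixels, good enough to set out. I'll raise, turn 0.148, and travel high toward the front of the lip.

Call:
{"method": "jog_arm", "body": {"deltas": [[0, 0, 0, -40, 0.148], [0, 0, 0, -40, 0], [0, 23, -34, 0, 0], [0, 23, -34, 0, 0], [0, 23, -34, 0, 0]], "force": 20}}

```text
clock: 0.82
eef_pos: [221.7, -492.2, 306.6]
ee_rot: [-0.0, 0.998, 0.059, -0.0]
contact_force: [0.4, 0.4, -0.2]
grip_width: 46.3
```

Call:
{"method": "jog_arm", "body": {"deltas": [[0, 23, -34, 0, 0], [0, 23, -34, 0, 0], [0, 23, -34, 0, 0], [0, 23, -34, 0, 0], [0, 23, -34, 0, 0]]}}

```text
clock: 1.45
eef_pos: [315.7, -309.7, 306.7]
ee_rot: [0.0, 0.998, 0.059, 0.0]
contact_force: [1.0, -0.1, 0.3]
grip_width: 0.7
```

Call:
{"method": "jog_arm", "body": {"deltas": [[0, 23, -34, 0, 0], [0, 23, -34, 0, 0], [0, 23, -34, 0, 0], [0, 0, 0, 0, 0], [0, 0, 0, 0, 0]]}}

```text
clock: 2.08
eef_pos: [371.3, -202.1, 306.6]
ee_rot: [0.0, 0.998, 0.059, -0.0]
contact_force: [0.1, -0.2, -0.0]
grip_width: 0.8
```

Call:
{"method": "jog_arm", "body": {"deltas": [[0, 24, -33, 0, 0], [0, 24, -33, 0, 0], [0, 24, -34, 0, 0], [0, 24, -34, 0, 0], [0, 24, -34, 0, 0]]}}

```text
clock: 2.7
eef_pos: [471.4, -21.2, 306.6]
ee_rot: [0.0, 0.998, 0.058, -0.0]
contact_force: [0.6, -0.2, 0.4]
grip_width: 0.4
```

Call:
{"method": "jog_arm", "body": {"deltas": [[0, 0, 0, 50, 0], [0, 0, 0, 50, 0], [0, 0, 0, 50, 0], [0, 0, 0, 40, 0], [0, 0, 0, 0, 0]]}}

```text
clock: 3.32
eef_pos: [468.7, -22.1, 114.5]
ee_rot: [0.0, 0.998, 0.058, -0.003]
contact_force: [0.9, -1.0, 1.4]
grip_width: 0.2
```

```bash
python3 - <<'E'
from h import *
S=snap('side','s1.png');T=snap('top','t1.png')
p=sense()['eef_pos'];print(p,proj(S,p),proj(T,p))
g=lambda i,s:cv2.convertScaleAbs(cv2.resize(i,None,fx=s,fy=s,interpolation=cv2.INTER_CUBIC),alpha=1.5)
a=g(cv2.imread('pics/s1.png')[100:300,170:430],3);cv2.imwrite('pics/s1c.png',a)
E
```

```text
[471.45560801 -21.33196048 117.55230788] [[257.74805267 189.16721485]] [[273.05130576 212.48360422]]
```

View pics/s1c.png

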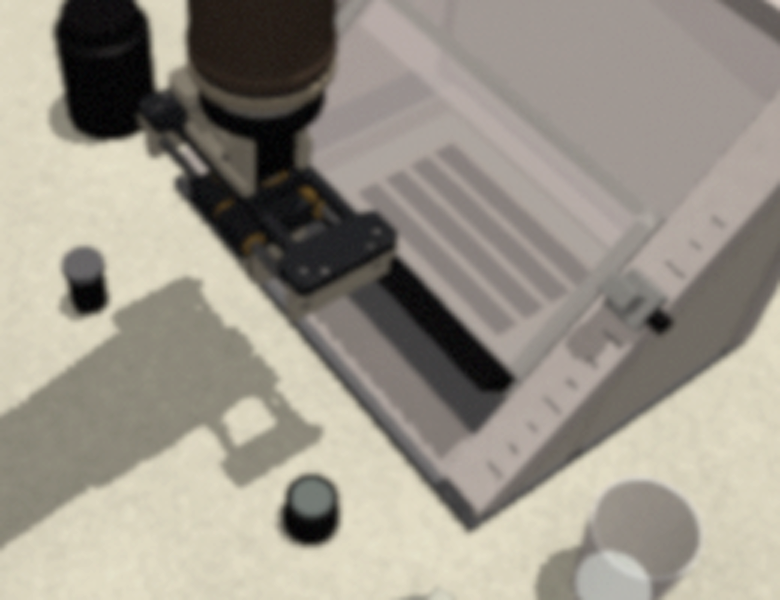

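The gripper is clear of the lip and of the loose objects: can at (85,280), loupe at (310,510) in the crop. I'll lower it below lip height and advance.

Call:
{"method": "jog_arm", "body": {"deltas": [[0, 0, 0, 27, 0], [0, 0, 0, 27, 0], [0, 15, 0, 0, 0], [0, 15, 0, 0, 0], [0, 0, 0, 0, 0]]}}

```text
clock: 4.05
eef_pos: [503.8, -16.6, 64.3]
ee_rot: [-0.0, 0.998, 0.059, 0.002]
contact_force: [-0.2, 0.1, 0.0]
grip_width: 0.3
```

Call:
{"method": "jog_arm", "body": {"deltas": [[0, 5, 0, 0, 0], [0, 5, 0, 0, 0], [0, 5, 0, 0, 0], [0, 0, 0, 0, 0]]}}

```text
clock: 4.55
eef_pos: [516.0, -15.1, 62.7]
ee_rot: [-0.0, 0.998, 0.059, 0.0]
contact_force: [-0.1, 0.0, 0.9]
grip_width: 0.1
```

Call:
{"method": "jog_arm", "body": {"deltas": [[0, 4, 0, 0, 0], [0, 4, 0, 0, 0], [0, 0, 0, 0, 0]]}}

```text
clock: 4.92
eef_pos: [523.9, -14.2, 62.7]
ee_rot: [-0.0, 0.998, 0.059, 0.0]
contact_force: [-0.8, 0.4, 0.2]
grip_width: 0.6
```

Call:
{"method": "jog_arm", "body": {"deltas": [[0, 4, 0, 0, 0], [0, 0, 0, 0, 0]]}}

```text
clock: 5.18
eef_pos: [525.4, -14.1, 62.3]
ee_rot: [0.0, 0.998, 0.059, -0.002]
contact_force: [-8.2, 0.1, 4.5]
grip_width: 0.5
```

Call:
{"method": "jog_arm", "body": {"deltas": [[0, 4, 0, 0, 0], [0, 0, 0, 0, 0]]}}

```text
clock: 5.42
eef_pos: [525.5, -14.2, 61.9]
ee_rot: [0.001, 0.998, 0.059, -0.006]
contact_force: [-20.9, -0.7, 16.2]
grip_width: 0.5
```

The force on the tool is up and back. That fits the lip corner sticking to the finger by friction, so I'll move up along the slope.

Call:
{"method": "jog_arm", "body": {"deltas": [[0, 0, 0, -3, 0], [0, 0, 0, -3, 0], [0, 0, 0, 0, 0]]}}

```text
clock: 5.8
eef_pos: [530.5, -13.6, 68.5]
ee_rot: [0.0, 0.998, 0.059, -0.001]
contact_force: [-6.7, -0.7, 2.3]
grip_width: 0.5
```

Call:
{"method": "jog_arm", "body": {"deltas": [[0, 2, 0, -3, 0], [0, 3, 0, -3, 0], [0, 3, 0, -3, 0], [0, 0, 0, 0, 0]]}}

```text
clock: 6.3
eef_pos: [539.9, -12.4, 78.2]
ee_rot: [0.0, 0.998, 0.059, 0.0]
contact_force: [-5.3, -0.8, 3.5]
grip_width: 0.2
```

Call:
{"method": "jog_arm", "body": {"deltas": [[0, 4, 0, -4, 0], [0, 4, 0, -4, 0], [0, 4, 0, -4, 0], [0, 4, 0, -4, 0], [0, 4, 0, -4, 0]]}}

```text
clock: 6.92
eef_pos: [559.2, -10.2, 97.9]
ee_rot: [0.0, 0.998, 0.059, -0.0]
contact_force: [-5.1, 0.3, -0.5]
grip_width: 0.3
```

```bash
python3 - <<'E'
from h import *
S=snap('side','s2.png');T=snap('top','t2.png');print(sense()['eef_pos'],sense()['contact_force'])
g=lambda i,s:cv2.convertScaleAbs(cv2.resize(i,None,fx=s,fy=s,interpolation=cv2.INTER_CUBIC),alpha=1.6)
a=g(cv2.imread('pics/s2.png')[150:250,300:433],6)[:, :798]
b=g(cv2.imread('pics/t2.png')[125:215,300:366],6.667)
cv2.imwrite('pics/c2.png',cv2.resize(np.hstack([a,b[:600,:400]]),None,fx=.66,fy=.66))
E
```

```text
[560.0237607  -10.06304487  98.42019816] [-4.60579571 -1.22364708  3.8235093 ]
```

View pics/c2.png

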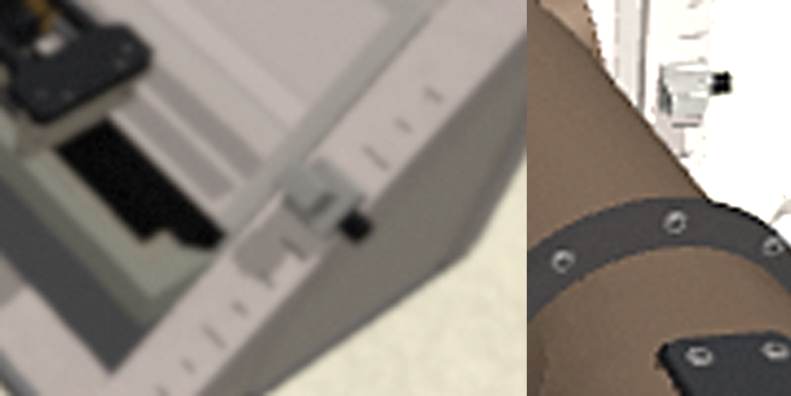

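Sash moving well (lip's right end now about (356,211), pointer about (382,200) in the side view). Continuing nearer.

Call:
{"method": "jog_arm", "body": {"deltas": [[0, 4, 0, -4, 0], [0, 4, 0, -4, 0], [0, 4, 0, -4, 0], [0, 4, 0, -4, 0], [0, 4, 0, -4, 0]]}}

```text
clock: 7.65
eef_pos: [579.1, -7.8, 117.9]
ee_rot: [0.0, 0.998, 0.059, -0.0]
contact_force: [-5.0, -0.5, -0.6]
grip_width: 0.5
```

```bash
python3 - <<'E'
from h import *
S=snap('side','s3.png');p=sense();print(p['eef_pos'],p['contact_force'])
g=lambda i,s:cv2.convertScaleAbs(cv2.resize(i,None,fx=s,fy=s,interpolation=cv2.INTER_CUBIC),alpha=1.6)
cv2.imwrite('pics/c3.png',g(cv2.imread('pics/s3.png')[165:240,325:425],8))
# predicted pixels of features vs sash value
q=[509.89,-18.83,.1138]
for s in (83,103,113,123,133,143): print(s,*[proj(S,slope(q,60+s+d,o,y))[0].round(1) for d,o,y in ((-7,42,-155),(7,42,-155),(7,0,-155),(-7,42,-179),(7,42,-179))])
E
```

```text
[579.9254735   -7.70975907 118.4744986 ] [-6.06703745 -1.7205414   2.45551605]
83 [346.5 214.7] [351.1 209.4] [359.2 211.2] [354.7 223. ] [359.5 217.8]
103 [353.1 207.1] [357.8 201.8] [365.7 204. ] [361.5 215.5] [366.3 210.1]
113 [356.4 203.3] [361.2 198. ] [368.9 200.3] [365.  211.6] [369.8 206.2]
123 [359.8 199.5] [364.6 194.1] [372.2 196.6] [368.4 207.8] [373.3 202.3]
133 [363.2 195.7] [368.  190.2] [375.5 192.9] [371.9 203.9] [376.8 198.4]
143 [366.6 191.8] [371.4 186.3] [378.8 189.2] [375.4 200. ] [380.3 194.5]
```

View pics/c3.png

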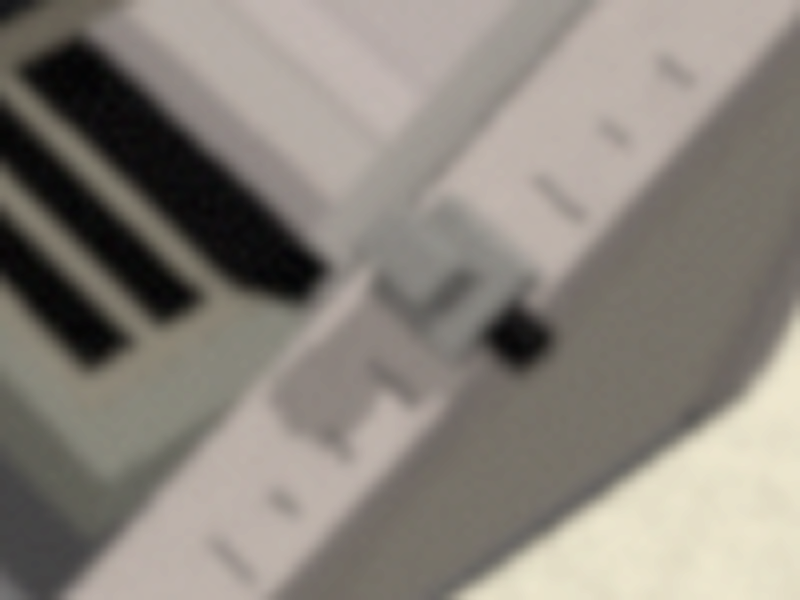

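By both views about 25 mm along the slope is left (lip outer corner at (354,200), pointer outer-lower edge at (372,199) in the side view). I'll go 21 mm and look again.

Call:
{"method": "jog_arm", "body": {"deltas": [[0, 4, 0, -4, 0], [0, 4, 0, -4, 0], [0, 4, 0, -4, 0], [0, 3, 0, -3, 0], [0, 0, 0, 0, 0]]}}

```text
clock: 8.32
eef_pos: [594.6, -6.0, 133.3]
ee_rot: [0.0, 0.998, 0.059, 0.0]
contact_force: [-4.9, -1.0, 2.5]
grip_width: -0.1
```

```bash
python3 - <<'E'
from h import *
S=snap('side','s4.png');p=sense();print(p['eef_pos'],p['contact_force'])
g=lambda i,s:cv2.convertScaleAbs(cv2.resize(i,None,fx=s,fy=s,interpolation=cv2.INTER_CUBIC),alpha=1.6)
cv2.imwrite('pics/c4.png',g(cv2.imread('pics/s4.png')[165:240,325:425],8))
E
```

```text
[594.56131333  -5.98676189 133.25335238] [-5.23259903 -1.05609188  3.3008116 ]
```

View pics/c4.png

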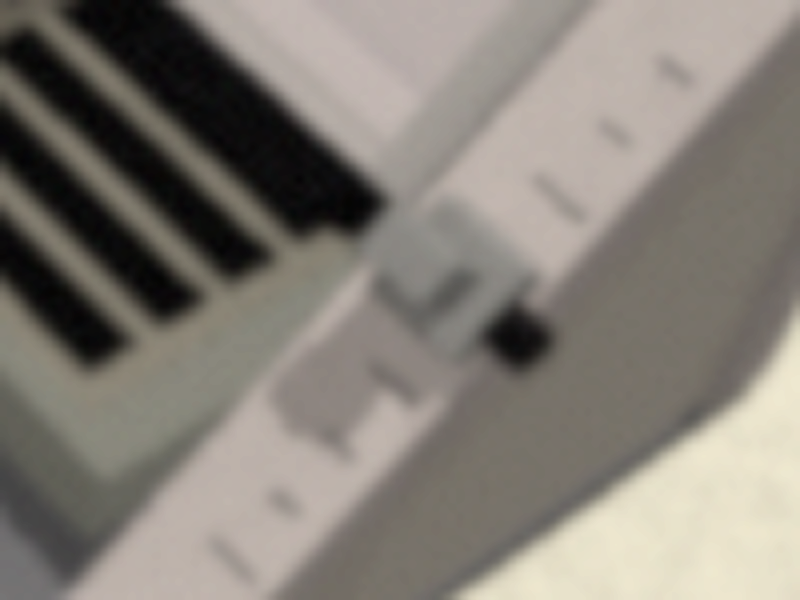

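The lip's back corner is now at (373,191) in the side view, so about 4–7 mm is left. I'll back off and move left, so the top camera gets a clear look before the final push.

Call:
{"method": "jog_arm", "body": {"deltas": [[0, -10, 0, 0, 0], [0, -25, 0, 0, 0], [0, -35, 0, 0, 0], [0, -10, 0, -50, 0], [0, 0, 0, -50, 0]]}}

```text
clock: 9.0
eef_pos: [513.9, -15.3, 234.2]
ee_rot: [0.0, 0.998, 0.059, 0.0]
contact_force: [1.0, -0.1, -0.1]
grip_width: 0.4
```

Call:
{"method": "jog_arm", "body": {"deltas": [[0, -10, 0, -40, 0], [0, -10, -45, 0, 0], [0, -10, -45, 0, 0], [0, -10, -45, 0, 0], [0, -10, -45, 0, 0]]}}

```text
clock: 9.62
eef_pos: [443.5, 159.2, 273.4]
ee_rot: [-0.0, 0.998, 0.059, 0.001]
contact_force: [0.2, 0.8, -0.0]
grip_width: 0.6
```

```bash
python3 - <<'E'
from h import *
T=snap('top','t5.png');p=sense();print(p['eef_pos'],p['contact_force'])
g=lambda i,s:cv2.convertScaleAbs(cv2.resize(i,None,fx=s,fy=s,interpolation=cv2.INTER_CUBIC),alpha=1.1)
cv2.imwrite('pics/c5.png',g(cv2.imread('pics/t5.png')[125:185,270:360],8.5))
E
```

```text
[440.81714252 165.68713532 273.85155119] [-1.91371714  5.98096523  0.67688094]
```

View pics/c5.png

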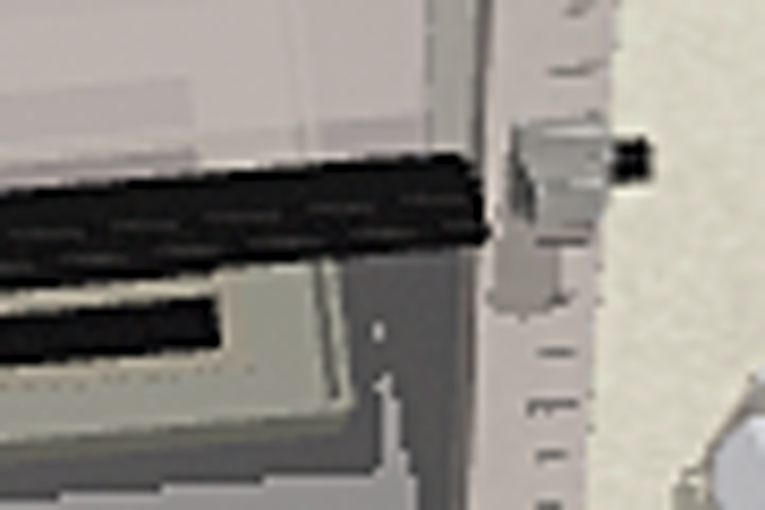

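Top view with the arm clear: the lip's front edge ends at (327.6,153.2), and extended to the pointer it lies just below the pointer's front edge, so about 2–4 mm short. Checking with pixel profiles.

```bash
python3 - <<'E'
from h import *
im=cv2.imread('pics/t5.png',0)
np.set_printoptions(linewidth=200)
print('cols',np.arange(300,344,2))
for r in range(136,162): print(r,im[r,300:344:2])
print(sense()['contact_force'])
T=capture('top');q=[509.89,-18.83,.1138]
for s in(125,130,135,140):print(s,*[proj(T,slope(q,60+s+d,o,y))[0].round(1) for d,o,y in ((-7,42,-155),(7,42,-155),(7,0,-155),(-7,42,-175),(7,42,-175),(7,0,-175))])
E
```

```text
cols [300 302 304 306 308 310 312 314 316 318 320 322 324 326 328 330 332 334 336 338 340 342]
136 [164 164 161 163 160 160 160 160 161 162 144 140 142  86 164 161 162 161 161 160 159 186]
137 [164 164 161 165 160 161 161 161 162 162 143 140 144  85 164 161 163 163 162 161 158 187]
138 [164 165 162 166 162 162 162 158 157 152 125 141 144  78 164 161 164 161 161 151 129 191]
139 [165 165 162 162 151 146 140 140 140 142 125 141 145  76 164 140 140 126 130 134 132 191]
140 [156 156 151 159 141 142 142 142 143 143 126 142 146  77 166 100 130 152 166 176 166 195]
141 [157 157 152 156 142 143 144 145 146 146 130 146 149  78 166  93 128 121 118 124 124 113]
142 [159 160 158 159 147 149 151 153 155 156 140 158 155  80 168  84 127 127 128 130 127  60]
143 [165 169 172 166 162 165 127  84  86  39  48   0  80  84 170  65 135 132 132 134 125  87]
144 [141  97  97  50   0   0   3   5   8   8  10  11   5  81 171  73 137 136 134 134 135  41]
145 [  0   2   4   8  15  15  15  15  20  18  19  20  10  85 172  72 139 137 134 134 137  37]
146 [ 15  14  18  17  18  17  19  21  19  17  19  19  17  34 172 
[... 1128 characters left out ...]
127 128 126 161 160 176 187]
159 [132 132 132 139 112  73  76  75  75  73  75  75  91 162 124 128 127 129 134 159 173 193]
160 [132 131 132 138 111  74  75  75  75  75  74  74  89 163 121 124 125 104  96 161 145 195]
161 [131 132 132 137  96  74  74  74  74  76  75  74  90 165 125 122 122 121 167 160 189 192]
[-1.91371714  5.98096523  0.67688094]
125 [327.1 155.4] [327.4 150.7] [323.9 144. ] [334.6 154.8] [334.9 150. ] [331.1 143.4]
130 [327.2 153.7] [327.5 148.9] [324.  142.3] [334.7 153.1] [335.  148.3] [331.2 141.7]
135 [327.3 152. ] [327.5 147.2] [324.  140.6] [334.8 151.4] [335.1 146.6] [331.3 140. ]
140 [327.4 150.3] [327.6 145.5] [324.1 139. ] [334.9 149.7] [335.2 144.8] [331.4 138.3]
```

The profiles put the lip at about s≈130.5 and the pointer at about 136 on the same model, so some 5.5 mm is left (about 4 mm each in x and z). I'll retrace and finish the push.

Call:
{"method": "jog_arm", "body": {"deltas": [[0, 10, 45, 0, 0], [0, 10, 45, 0, 0], [0, 10, 45, 0, 0], [0, 10, 45, 0, 0], [0, 10, 0, 40, 0]]}}

```text
clock: 10.35
eef_pos: [517.9, -20.2, 234.8]
ee_rot: [0.001, 0.998, 0.056, 0.004]
contact_force: [0.1, 0.4, -0.3]
grip_width: 0.4
```

Call:
{"method": "jog_arm", "body": {"deltas": [[0, 0, 0, 50, 0], [0, 10, 0, 50, 0], [0, 30, 0, 0, 0], [0, 20, 0, 0, 0], [0, 8, 0, 0, 0]]}}

```text
clock: 10.98
eef_pos: [583.5, -7.4, 132.8]
ee_rot: [-0.0, 0.998, 0.059, 0.001]
contact_force: [-0.3, 0.3, -0.3]
grip_width: 0.9
```

Call:
{"method": "jog_arm", "body": {"deltas": [[0, 6, 0, 0, 0], [0, 4, 0, 0, 0], [0, 0, 0, 0, 0]]}}

```text
clock: 11.35
eef_pos: [592.0, -6.2, 132.9]
ee_rot: [0.0, 0.998, 0.059, 0.0]
contact_force: [1.6, 1.4, 0.0]
grip_width: 0.5
```

Call:
{"method": "jog_arm", "body": {"deltas": [[0, 2, 0, 0, 0], [0, 2, 0, -2, 0], [0, 2, 0, -2, 0], [0, 0, 0, 0, 0], [0, 0, 0, 0, 0]]}}

```text
clock: 11.98
eef_pos: [597.5, -5.5, 136.6]
ee_rot: [0.0, 0.998, 0.059, -0.001]
contact_force: [-5.3, -1.7, 0.7]
grip_width: 0.2
```

```bash
python3 - <<'E'
from h import *
S=snap('side','s6.png')
a=cv2.imread('pics/s6.png')[165:240,325:425]
cv2.imwrite('pics/c6.png',cv2.convertScaleAbs(cv2.resize(a,None,fx=8,fy=8,interpolation=cv2.INTER_CUBIC),alpha=2.2))
E
```

```text
(no output)
```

View pics/c6.png

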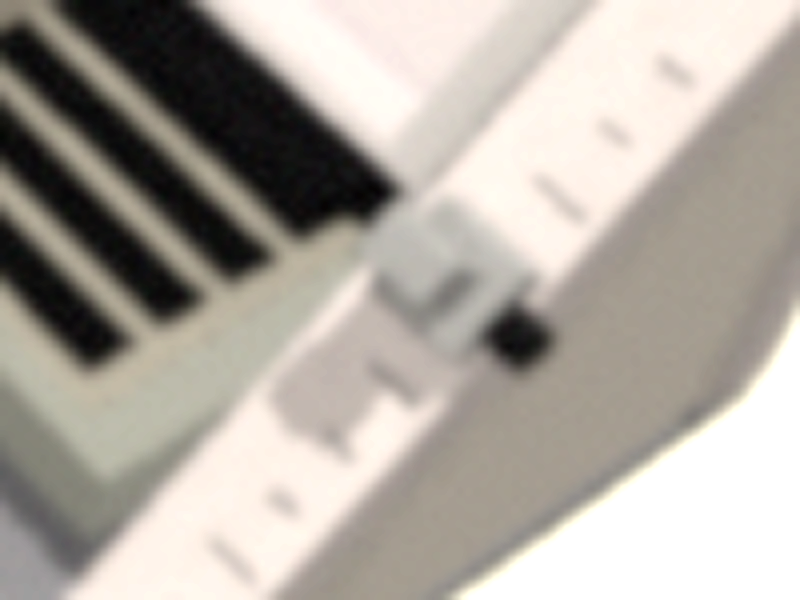

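The lip's back corner moved from (373,191) to (374.6,189) in the side view, about 4 mm. Backing off again and checking from the top.

Call:
{"method": "jog_arm", "body": {"deltas": [[0, -10, 0, 0, 0], [0, -25, 0, 0, 0], [0, -35, 0, 0, 0], [0, -10, 0, -50, 0], [0, 0, 0, -50, 0]]}}

```text
clock: 12.65
eef_pos: [517.6, -14.9, 238.2]
ee_rot: [0.0, 0.998, 0.059, 0.0]
contact_force: [0.7, -0.3, -0.3]
grip_width: 0.7
```

Call:
{"method": "jog_arm", "body": {"deltas": [[0, -10, 0, -40, 0], [0, -10, -45, 0, 0], [0, -10, -45, 0, 0], [0, -10, -45, 0, 0], [0, -10, -45, 0, 0]]}}

```text
clock: 13.28
eef_pos: [447.3, 159.5, 277.4]
ee_rot: [-0.0, 0.998, 0.059, 0.001]
contact_force: [0.2, -0.1, -0.6]
grip_width: 0.4
```

Call:
{"method": "jog_arm", "body": {"deltas": [[0, 0, 0, 0, 0], [0, 0, 0, 0, 0], [0, 0, 0, 0, 0]]}}

```text
clock: 13.65
eef_pos: [448.2, 156.7, 276.7]
ee_rot: [0.0, 0.998, 0.058, 0.0]
contact_force: [-0.7, -0.5, -1.0]
grip_width: 0.4
```

```bash
python3 - <<'E'
from h import *
T=snap('top','t7.png');im=cv2.imread('pics/t7.png',0)
np.set_printoptions(linewidth=200)
print('cols',np.arange(312,342,2))
for r in range(137,156): print(r,im[r,312:342:2])
b=g=cv2.imread('pics/t7.png'); a=cv2.imread('pics/t0.png') if 0 else cv2.imread('pics/top0.png')
x=np.vstack([np.hstack([a[130:280,130:400],b[130:280,130:400]])]); l=cv2.resize(b[130:158,290:350],(800,373),interpolation=cv2.INTER_CUBIC)
cv2.imwrite('pics/c7.png',np.vstack([cv2.resize(x,(800,222)),l]))
print(sense()['contact_force'],sense()['eef_pos'])
E
```

```text
cols [312 314 316 318 320 322 324 326 328 330 332 334 336 338 340]
137 [161 162 162 163 144 142 144  86 165 162 165 163 163 162 158]
138 [163 159 159 153 127 142 145  78 164 162 165 162 162 152 132]
139 [140 141 142 144 129 144 148  75 166 140 141 128 132 136 132]
140 [146 148 149 150 133 150 152  77 167 102 129 152 167 177 166]
141 [156 161 165 125 108  89 120  82 167  94 129 122 118 125 124]
142 [ 45   4   0   2   3   1   0  87 168  84 128 130 128 131 128]
143 [  6  10  16  19  18  16  10  83 170  66 136 133 133 136 126]
144 [ 18  20  21  23  20  17  16  85 172  74 138 138 135 135 134]
145 [ 19  20  21  17  20  20  17  37 175  71 141 138 134 135 138]
146 [ 20  18  20  20  15  13  32  17 176  78  81 123 118 156 168]
147 [ 31  39  33  35  16  17  18   0 172  75  50 126 118 127 129]
148 [ 18  17  19  14  18  18  18   0 182  72  52 136 127 127 125]
149 [ 12  19  15  18  18  21  14   4 132  79  67 133 129 126 124]
150 [ 20  15  16  31  41  42  35   2 131 110  70 128 127 126 144]
151 [ 36  20  16  13  14  14  14   7 174 130 110 129 114 105 157]
152 [ 15  13  12  13  14  27  58  72 172 128 132 132 131 130 156]
153 [ 28  45  41  63  85  83  94 131 134 126 132  77  86  82 157]
154 [ 83  81  81  79  76  77  87 128 131 127 131 132 169 167 165]
155 [ 76  75  76  76  76  75  86 129 130 128 128 128 161 161 162]
[0.12130376 0.30367881 0.0673226 ] [448.16192584 156.78738767 276.68272965]
```

View pics/c7.png

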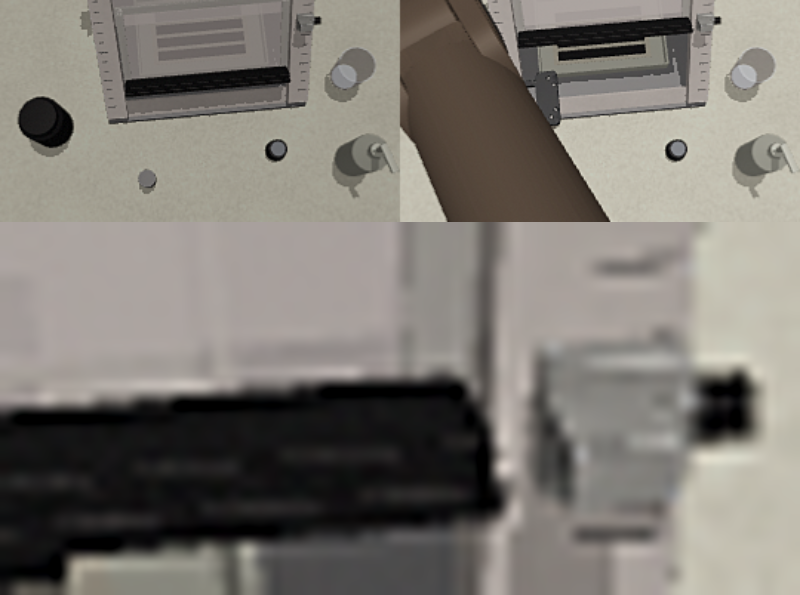

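The lip's front edge at (326,152) extends to about row 151.3 at the pointer, whose front edge is at about 151, so it is in line within 1–2 mm. The pointer pixels have not changed, and neither have the loupe, beaker and bottle. The arm is clear with no contact force.

```bash
python3 -c "
from cell import *
print(job_done())"
```

```text
the job is handed in; nothing more can be done
None
```

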